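Turn the rotary parts dispenser to the standoffs

TASK

Turn the white cover of the rotary parts dispenser, by its black crank knob and the shorter way round, until its opening points squarely at the tall brass standoff on the tray's rim. Then let go of it.

Things in the scene. Friction and masses are not known exactly. Their poses are not given: they have to be found in the camera images.
- cover: White round cover, 190 mm across, 6 mm thick; turns endlessly both ways, no stops or detents, in a fixed grey tray (244 mm across) on the blue mat. Origin: on the axle at the cover's underside, 33 mm above the table; a 24 mm wide hub rises 12 mm above it. x points to the knob and the opening's middle, z up (turning axis). Stays where it is left; needs 0.12 N m, about 3 N at the knob.
- opening (a point): Middle of the outer edge of the cover's only opening, a wedge cut out of its rim (about 50 mm wide, 35 mm deep radially). 95 mm from the axle, at the height of the cover's top; turns with the cover, on the same radius as the knob.
- knob (a point): Centre of the top of the black upright crank knob: a cylinder 18 mm across, 40 mm tall, 42 mm from the axle, standing 1 mm clear of the cover's top; this point is 80 mm above the table. It spins freely on its own pin, so a gripper holding it can keep its heading while it goes round.
- standoff: Tall slim brass standoff, 12 mm thick, 32 mm tall (16 mm wide foot), a sample fixed upright on the tray's rim, 110 mm from the axle. Origin: centre of its foot on the rim, 33 mm above the table. Flat brass samples elsewhere on the rim (round thumb nut 20 mm wide, square nut 15 mm wide) mark other compartments. At the start the opening is 60 to 130 degrees from it, either side.
Not all that is in view belongs to the job. There is more than one size of the part that bears cover; the job needs the largest.

How it is judged:
By the outcome, as a careful person would: the job done as asked, in the order asked, and still so for the second after the job is handed in, with the robot touching nothing.
It also fails if it takes over 32 s, if anything falls off the work surface, if the arm or the gripper's body presses on something with over 40 N, if the wrist force passes 120 N, or if a joint passes its speed limit or range.

ROBOT

A 6-joint arm with a two-finger parallel gripper is mounted at the origin on the work surface. World frame = base frame: x ahead of the robot, y to its left, z up, the work surface at z = 0. Lengths are in m, angles in rad, forces in N, time in s.
With the tool pointing down it reaches from about 0.25 to 0.725 m from the base axis. Payload 4 kg.
Tool frame: the origin (TCP) lies on the front face of the gripper's body, between the roots of the fingers; the fingertips stand 73 mm ahead of it and the grasp point (between the pads) lies bot.tcp_to_grasp ahead of it (bot.tcp_to_grasp is the distance from the TCP to the grasp point, in m); z points along the fingers, y is the line along which they close (so a half turn about z gives the same grasp; the last joint's range is limited). The gripper opens to 85 mm and grips with 20 to 120 N. Pads are 22 mm wide; open, the fingers measure 114 mm over their backs; the gripper's body (76 mm by 85 mm) begins 54 mm behind the grasp point. The pads swing forward as they close: fully open they stand 13 mm farther back than shut.
Start: joints at [-1.295, 0.241, 0.005, 1.335, 0, 1.571], TCP at [0.136, -0.481, 0.304] pointing down, gripper open.
Joint ranges: [-2.72, 2.72], [-1.05, 1.87], [-1.09, 1.28], [-1.99, 2.15], [-1.42, 1.44], [-3.14, 3.14]. Speed limits (rad/s): [2.79, 2.79, 3.14, 3.14, 3.14, 3.14].

INTERFACE

Orientations are given as a unit quaternion [x, y, z, w].
In Python, from workcell import bot gives the robot as it stands.
- The arm moves only by the shell command python3 -m jog 'ROWS' [OPENING]. ROWS is JSON, one flat list of numbers, 6 for each row, row after row: the shift along the world's x, y, z scaled (see below), then the turn, a rotation vector about the world's x, y, z scaled (see below). In form: [tx, ty, tz, wx, wy, wz, tx, ty, tz, wx, wy, wz, ...]. A call has 1 to 10 rows; each row is the pose to reach, as a shift and turn from the pose commanded when the call began; what a row does not reach only later rows make up. The controller multiplies each number of a shift by 800 mm and each number of a turn by 2 rad. A row lasts 1/12 s, in which the tool goes at most 41.7 mm and 7.16 degrees, less where a joint would pass 70% of its speed; a pose out of reach is approached as far as the arm can. A call with a number of a shift or a turn outside -1 to 1 is refused whole. A call with a gripper value outside its range is refused whole. OPENING is the opening, from -1 (shut) to 1 (fully open), set as the call begins (- or left out, the last holds). The fingers move at their own pace and stop on an object; the grip force is fixed at half the most. Time passes only in rows, so rows that repeat a pose let the fingers close. It gives the time, the measured TCP pose, the force, the opening and the grip force at its end, in the units of the state.
- bot.get_obs(): the state, without advancing time (a new reading comes with each control period).
- bot.camera(name): name is "scene" or "top" or "wrist"; returns (picture, depth): 420x560x3 uint8, red, green, blue; 420x560 float32, m along the optical axis (not along the pixel's ray), 0 where there is no reading.
- bot.calibration(name): a dict with "intrinsics" (3x3 intrinsics, pixels), "pose" (4x4, takes a point from camera to world coordinates). Camera axes: x right, y up, looking along -z (the intrinsics and any distortion apply to the point x, -y, -z); pixel columns grow to the right and rows downward; lengths in m; the calibration is good to about 2 mm. A picture is of the moment at which its call begins: read the wrist's pose just before it. calibration takes no time and is no camera call; for the wrist camera it gives the pose at the moment of the call.
- bot.job_done(): hands the job in; it is judged then, once.
Trained networks look in the newest picture that a camera, given by its name, has taken for a name from the list of things; names that differ only in an ending like _2 or _b are one class to them, and where a whole thing is asked for, a point or a joint stands for the part that bears it (a point fixed in the world has none). Each returns a list of dicts, best first, with "confidence" (0 to 1); they miss things now and then, are a little off and sometimes report something else, mostly with a low value. They report only what shows in the picture. A call takes as long as a camera call. They do not tell look-alikes from the thing itself.
- bot.find_in(label, camera): "at" ([x, y, z] in m, in the coordinates of the camera as it stood for that picture, good to about 4 mm: the middle of the surface that is visible of it).
- bot.tip_of(label, camera): "at" ([x, y, z] in m, in the coordinates of the camera as it stood for that picture, good to about 4 mm: a listed point, or the origin of a listed thing).
The state is a dict: "clock": time; "joint_pos": joint angles; "joint_vel": joint speeds; "tau": joint torques, N m; "eef_pos": TCP position; "tool_rot": TCP orientation; "ft_force": force on the tool from outside, world axes, zero at the start; "ft_torque": the same for the moment, N m; "grip_width": finger opening in m; "grasp_force": force on a finger pad.
Only numpy, scipy, OpenCV 4.12 (cv2) and the standard library are available. Lean on these libraries where they do the work, as an engineer would, in place of code of your own. Each camera call takes 0.05 s, during which the arm holds its last target. There are 200 camera calls.

## Working session

There is one attempt and no reset: what is moved stays moved. The work goes in short steps, Python scripts to look and compute and a shell command to move; the robot and the scene stay as the last step left them, time stands still between calls to the robot, and variables do not carry over. Pictures are saved under pics/ and viewed, at most 10 in all, crops included, and the job is handed in when it is done.

```bash
mkdir -p pics; cat > h.py <<'E'
import numpy as np, cv2
from workcell import bot
def snap(cam,fn=None):
    T=np.array(bot.calibration(cam)["pose"]); im,d=bot.camera(cam)
    if fn: cv2.imwrite("pics/"+fn,im[:,:,::-1])
    return im,d,T
def w(T,p): return (T@np.r_[p,1])[:3]
def pix(cam,T,p):
    K=np.array(bot.calibration(cam)["intrinsics"]); q=np.linalg.inv(T)@np.r_[p,1]
    v=K@np.array([q[0],-q[1],-q[2]]); return v[:2]/v[2]
def cloud(cam,d,T):
    K=np.array(bot.calibration(cam)["intrinsics"]); v,u=np.mgrid[:420,:560]
    P=np.stack([(u-K[0,2])/K[0,0]*d,-(v-K[1,2])/K[1,1]*d,-d],-1)
    return P@T[:3,:3].T+T[:3,3]
E
python3 - <<'E'
from h import *
for c in ("top","scene"):
    im,d,T=snap(c,c+"0.png")
    for l in ("cover","opening","knob","standoff"):
        for r in bot.tip_of(l,c)[:4]:
            p=w(T,r["at"]); print(c,l,round(r["confidence"],2),p.round(4),pix(c,T,p).round())
o=bot.get_obs();print(bot.tcp_to_grasp,o["clock"],o["eef_pos"],o["tool_rot"],o["grip_width"])
E
```

```text
top cover 0.98 [ 0.2188 -0.2913  0.0214] [383. 303.]
top cover 0.68 [ 0.5694 -0.1728  0.0266] [333. 160.]
top cover 0.57 [0.5528 0.1125 0.0314] [218. 166.]
top opening 0.71 [0.6373 0.0929 0.0395] [226. 131.]
top opening 0.68 [ 0.6355 -0.17    0.0258] [331. 134.]
top opening 0.68 [ 0.281  -0.3182  0.0278] [394. 277.]
top knob 0.62 [ 0.2518 -0.3049  0.0604] [393. 291.]
top knob 0.59 [ 0.6014 -0.1702  0.0612] [334. 144.]
top knob 0.48 [0.5855 0.1078 0.0821] [217. 148.]
top standoff 0.63 [0.5551 0.2239 0.0328] [172. 165.]
scene cover 0.95 [ 0.2218 -0.2877  0.0215] [241. 127.]
scene cover 0.93 [0.5505 0.1173 0.0339] [332. 297.]
scene cover 0.57 [ 0.5656 -0.1684  0.0283] [199. 242.]
scene opening 0.77 [ 0.279 -0.312  0.025] [220. 136.]
scene opening 0.6 [ 0.64   -0.1674  0.0286] [176. 271.]
scene opening 0.57 [0.5561 0.2224 0.0316] [385. 326.]
scene knob 0.57 [0.5919 0.1059 0.0794] [317. 300.]
scene knob 0.47 [ 0.2461 -0.3025  0.0577] [230. 119.]
scene knob 0.41 [ 0.598  -0.1661  0.0605] [187. 245.]
scene standoff 0.69 [0.5568 0.2276 0.032 ] [387. 328.]
0.0539 0.5 [ 0.13615871 -0.48107877  0.30388481] [ 9.90505718e-01  1.37471526e-01 -3.67848276e-06 -4.22969233e-05] 0.08559874927426098
```

View pics/top0.png

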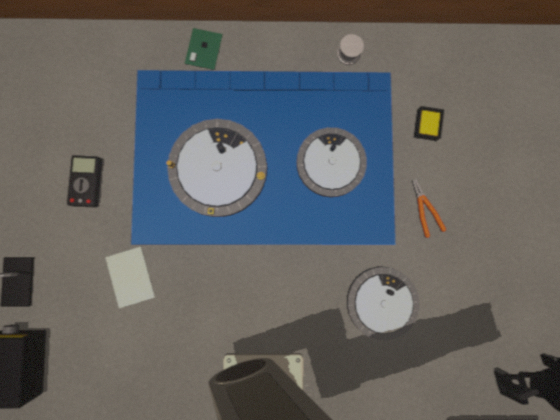

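View pics/scene0.png

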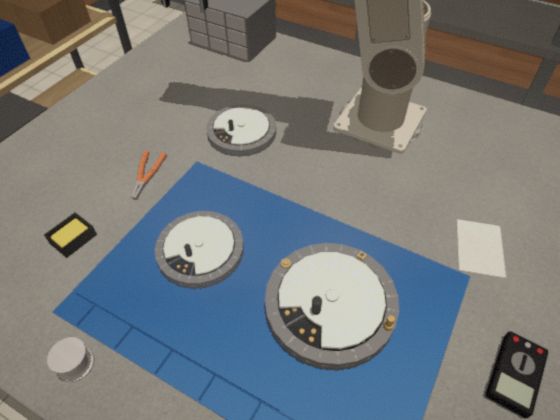

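The largest dispenser is at top-view (217,167), with its opening at about (228,135), the knob at (221,149) and the standoff at about (170,163). It needs a turn of about +100° counter-clockwise. I'll hover over it with the fingers' closing line along x and look with the wrist camera.

```bash
python3 -m jog '[0.455,0.739,0,0,0,0.645,0.455,0.739,0,0,0,0.645,0.455,0.739,0,0,0,0.645,0.455,0.739,0,0,0,0.645,0.455,0.739,0,0,0,0.645,0.455,0.739,0,0,0,0.645,0.455,0.739,0,0,0,0.645,0.455,0.739,0,0,0,0.645,0.455,0.739,0,0,0,0.645,0.455,0.739,0,0,0,0.645]'; python3 -c "
from h import *
o=bot.get_obs();print(o['clock'],o['eef_pos'],o['tool_rot'],o['joint_pos'])"
```

```text
clock: 1.33
eef_pos: [0.3552, -0.1244, 0.3044]
tool_rot: [0.721, 0.693, 0.0, 0.001]
ft_force: [0.1, -0.7, 0.6]
grip_width: 0.0854
grasp_force: 0.0
1.3333 [ 0.35517703 -0.12439641  0.30435534] [7.20776109e-01 6.93167567e-01 2.68640594e-04 6.72767738e-04] [-3.36808329e-01 -6.76520429e-03 -2.78466360e-01  1.29765196e+00
 -1.27628943e-04  1.27303477e+00]
```

```bash
python3 -m jog '[0.181,0.293,0,0,0,0.019,0.181,0.293,0,0,0,0.019,0.181,0.293,0,0,0,0.019,0.181,0.293,0,0,0,0.019,0.181,0.293,0,0,0,0.019,0.181,0.293,0,0,0,0.019,0.181,0.293,0,0,0,0.019,0.181,0.293,0,0,0,0.019,0.181,0.293,0,0,0,0.019]'; python3 - <<'E'
from h import *
im,d,T=snap("wrist","w0.png"); print(T.round(3))
for l in ("cover","opening","knob","standoff"):
    for r in bot.tip_of(l,"wrist")[:4]:
        p=w(T,r["at"]); print(l,round(r["confidence"],2),p.round(4),pix("wrist",T,p).round())
np.savez("w0.npz",im=im,d=d,T=T)
E
```

```text
clock: 2.08
eef_pos: [0.4997, 0.1094, 0.3033]
tool_rot: [0.709, 0.706, -0.001, -0.0]
ft_force: [-0.3, 0.1, -0.6]
grip_width: 0.0856
grasp_force: 0.0
[[ 1.     0.005  0.002  0.5  ]
 [-0.005  0.954  0.299  0.185]
 [-0.001 -0.299  0.954  0.374]
 [ 0.     0.     0.     1.   ]]
cover 0.96 [0.5508 0.114  0.0291] [330. 170.]
cover 0.69 [ 0.5708 -0.1744  0.0225] [337. 400.]
knob 0.62 [0.5929 0.1065 0.0816] [389. 191.]
standoff 0.75 [0.553  0.2229 0.0339] [338.  47.]
```

View pics/w0.png

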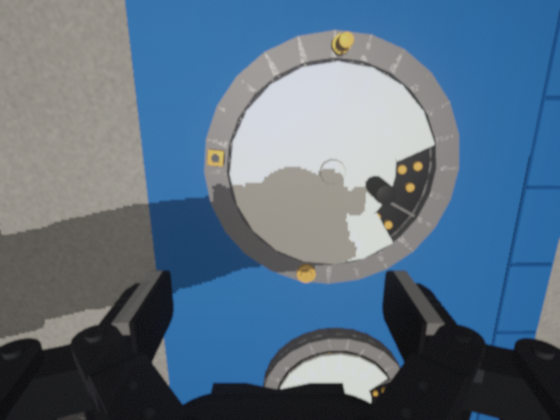

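The wrist view shows the axle at (332,172), the knob at (378,187), the wedge spanning from (437,150) to (388,242), and the standoff at (342,43). I'll use the depth to get exact values.

```bash
cat > m.py <<'E'
from h import *
def measure(cam,d,T,c0=(0.552,0.114)):
    P=cloud(cam,d,T).reshape(-1,3); P=P[(d.ravel()>0)]
    r=np.hypot(P[:,0]-c0[0],P[:,1]-c0[1])
    A=P[(r<.14)&(P[:,2]>.027)&(P[:,2]<.042)]
    c,R=cv2.minEnclosingCircle(A[:,:2].astype(np.float32)); print("disc",np.round(c,4),R,"z med",np.median(A[:,2]).round(4))
    c=np.array(c); v=P[:,:2]-c; r=np.hypot(*v.T); a=np.degrees(np.arctan2(v[:,1],v[:,0]))
    k=P[(r<.075)&(P[:,2]>.06)&(P[:,2]<.09)]; kt=k[k[:,2]>np.percentile(k[:,2],98)-.006] if len(k) else k
    if len(kt):
        kc=cv2.minEnclosingCircle(kt[:,:2].astype(np.float32)); q=np.array(kc[0])-c
        print("knob",np.round(kc[0],4),kc[1],kt[:,2].max().round(4),"r",np.hypot(*q).round(4),"ang",np.degrees(np.arctan2(q[1],q[0])).round(2))
    s=P[(r>.095)&(r<.125)&(P[:,2]>.05)&(P[:,2]<.075)]
    if len(s):
        t=s[s[:,2]>s[:,2].max()-.006];m=(t.min(0)+t.max(0))[:2]/2;q=m-c
        print("standoff",m.round(4),s[:,2].max(),"r",np.hypot(*q).round(4),"ang",np.degrees(np.arctan2(q[1],q[0])).round(2),len(t))
    for r0 in (.07,.078,.086):
        o=a[(abs(r-r0)<.004)&(P[:,2]<.029)]; 
        if len(o): m0=np.median(o); o=(o-m0+180)%360-180; print("open",r0,(m0+np.percentile(o,[2,98])).round(1),"mid",(m0+np.percentile(o,[2,98]).mean()).round(2),len(o))
E
python3 - <<'E'
from m import *
z=np.load("w0.npz"); measure("wrist",z["d"],z["T"])
im,d,T=snap("top"); measure("top",d,T)
E
```

```text
disc [0.5508 0.1145] 0.12192463874816895 z med 0.039
knob [0.5904 0.1026] 0.008973956108093262 0.0825 r 0.0413 ang -16.79
standoff [0.5538 0.2245] 0.0677894932149205 r 0.11 ang 88.43 199
open 0.07 [-43.1   5.6] mid -18.78 348
open 0.078 [-44.7   7.2] mid -18.75 574
open 0.086 [-45.5   9. ] mid -18.23 604
disc [0.5509 0.1127] 0.1221068724989891 z med 0.0374
knob [0.5905 0.1009] 0.008593135513365269 0.0833 r 0.0413 ang -16.5
open 0.07 [-39.5   9.9] mid -14.78 78
open 0.078 [-42.2  11.6] mid -15.31 97
open 0.086 [-43.3  13.4] mid -14.94 101
```

```bash
python3 -m jog '[0.1134,-0.0085,0,0,0,0,0.1134,-0.0085,0,0,0,0,0.1134,-0.0085,-0.05,0,0,0,0.1134,-0.0085,-0.1,0,0,0,0.1134,-0.0085,-0.15,0,0,0,0.1134,-0.0085,-0.2,0,0,0,0.1134,-0.0085,-0.2266,0,0,0,0.1134,-0.0085,-0.2266,0,0,0,0.1134,-0.0085,-0.2266,0,0,0]'; python3 -m jog '[0,0,0,0,0,0,0,0,0,0,0,0,0,0,0,0,0,0,0,0,0,0,0,0,0,0,0,0,0,0,0,0,0,0,0,0,0,0,0,0,0,0,0,0,0,0,0,0]' -1
```

```text
clock: 3.13
eef_pos: [0.5893, 0.1004, 0.1219]
tool_rot: [0.71, 0.704, -0.001, -0.001]
ft_force: [-0.4, 0.2, 1.0]
grip_width: 0.0854
grasp_force: 0.0
clock: 3.8
eef_pos: [0.5906, 0.1014, 0.1238]
tool_rot: [0.71, 0.705, 0.001, 0.0]
ft_force: [-1.2, -0.5, 5.1]
grip_width: 0.0162
grasp_force: 58.5
```

```bash
python3 -m jog '[0.0019,0.0094,0,0,0,0,0.0021,0.019,0,0,0,0,0.0005,0.0285,0,0,0,0,-0.0028,0.0375,0,0,0,0,-0.0076,0.0458,0,0,0,0]'; python3 -c "
from h import *
o=bot.get_obs();print(o['eef_pos'],o['ft_force'],o['grip_width'])"
```

```text
clock: 4.22
eef_pos: [0.5857, 0.1365, 0.1238]
tool_rot: [0.71, 0.704, 0.0, 0.003]
ft_force: [1.7, -6.1, 4.2]
grip_width: 0.0163
grasp_force: 58.4
[0.58567006 0.13650269 0.12380844] [ 1.67343925 -6.09722439  4.17272515] 0.016253214847365874
```

```bash
python3 -m jog '[-0.0063,0.0073,0,0,0,0,-0.0138,0.0133,0,0,0,0,-0.0223,0.0178,0,0,0,0,-0.0315,0.0207,0,0,0,0,-0.0414,0.0219,0,0,0,0,-0.0414,0.0219,0,0,0,0,-0.0414,0.0219,0,0,0,0]'; python3 - <<'E'
from m import *
o=bot.get_obs();print(o['eef_pos'],o['ft_force'])
im,d,T=snap("wrist","w1.png"); measure("wrist",d,T)
im,d,T=snap("top","t1.png"); measure("top",d,T)
im,d,T=snap("scene","s1.png"); measure("scene",d,T)
E
```

```text
clock: 4.8
eef_pos: [0.5518, 0.1557, 0.1237]
tool_rot: [0.71, 0.705, 0.001, 0.001]
ft_force: [0.9, -0.6, 6.0]
grip_width: 0.0163
grasp_force: 59.3
[0.55176516 0.1556755  0.12373616] [ 0.87008649 -0.62261956  5.96619167]
disc [0.5507 0.1152] 0.12216862291097641 z med 0.0352
knob [0.5511 0.1597] 0.018776647746562958 0.09 r 0.0445 ang 89.43
standoff [0.5539 0.2251] 0.06726216640545526 r 0.1099 ang 88.29 922
open 0.07 [ 57.4 118.3] mid 87.83 2293
open 0.078 [ 56.4 118.9] mid 87.64 2660
open 0.086 [ 55.6 119.7] mid 87.6 3284
disc [0.5514 0.1118] 0.12188974022865295 z med 0.0377
knob [0.5367 0.1445] 0.006245753262192011 0.0796 r 0.0359 ang 114.19
disc [0.5515 0.1156] 0.12228909134864807 z med 0.0379
knob [0.566  0.1663] 0.002620349870994687 0.0794 r 0.0527 ang 73.98
standoff [0.555  0.2256] 0.06806317606512735 r 0.11 ang 88.16 40
open 0.07 [ 65.4 118.9] mid 92.17 154
open 0.078 [ 65.  119.7] mid 92.37 169
open 0.086 [ 60.3 118.8] mid 89.58 206
```

The opening sits at about 87.7° and the standoff at 88.3°. I'll release, lift and check from an unobstructed view.

```bash
python3 -m jog '[0,0,0,0,0,0,0,0,0,0,0,0,0,0,0,0,0,0,0,0,0,0,0,0,0,0,0,0,0,0,0,0,0,0,0,0]' 0.2; python3 -m jog '[0,0,0.03,0,0,0,0,0,0.08,0,0,0,0,0,0.13,0,0,0,0,0,0.18,0,0,0,-0.06,-0.05,0.22,0,0,0,-0.06,-0.05,0.22,0,0,0,-0.06,-0.05,0.22,0,0,0,-0.06,-0.05,0.22,0,0,0,-0.06,-0.05,0.22,0,0,0]'; python3 - <<'E'
from m import *
im,d,T=snap("wrist","w2.png"); measure("wrist",d,T)
im,d,T=snap("scene"); measure("scene",d,T)
E
```

```text
clock: 5.45
eef_pos: [0.5508, 0.1554, 0.1223]
tool_rot: [0.71, 0.705, -0.0, -0.0]
ft_force: [-1.5, 0.7, 0.4]
grip_width: 0.0514
grasp_force: 0.0
clock: 6.2
eef_pos: [0.5031, 0.1155, 0.2984]
tool_rot: [0.71, 0.705, 0.0, 0.0]
ft_force: [-0.0, -0.3, -0.6]
grip_width: 0.0512
grasp_force: 0.0
disc [0.5509 0.1141] 0.1221603974699974 z med 0.039
knob [0.552  0.1567] 0.008879516273736954 0.0823 r 0.0426 ang 88.57
standoff [0.554  0.2245] 0.06704868732369207 r 0.1105 ang 88.42 204
open 0.07 [ 61.9 114.3] mid 88.09 627
open 0.078 [ 58.5 115.8] mid 87.16 762
open 0.086 [ 57.4 117. ] mid 87.23 891
disc [0.551  0.1162] 0.12265278398990631 z med 0.0381
knob [0.5534 0.1577] 0.00912211462855339 0.0824 r 0.0416 ang 86.7
standoff [0.5549 0.2256] 0.06741282586549935 r 0.1095 ang 87.97 40
open 0.07 [ 64.6 118.6] mid 91.59 154
open 0.078 [ 65.1 119.3] mid 92.22 174
open 0.086 [ 61.5 119.8] mid 90.65 201
```

View pics/w2.png

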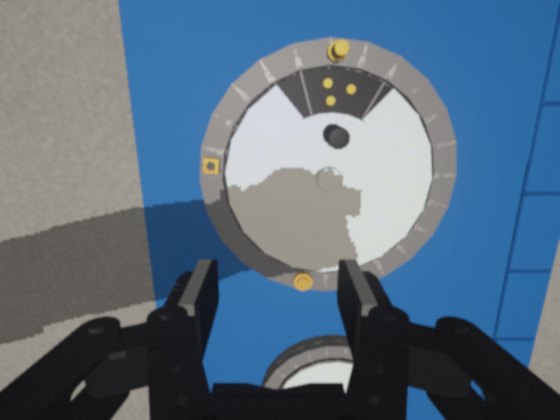

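The wedge at (335,90) and the knob at (337,136) line up with the standoff at (340,48). The knob is at 88.6° and the standoff at 88.4°, and the gripper is clear.

```bash
python3 -c "
from workcell import bot
print(bot.job_done())"
```

```text
the job is handed in; nothing more can be done
None
```

I turned the largest dispenser's cover about 105° counter-clockwise (the shorter way) by its knob, let go, and handed the job in at about 6 s; the last wrist view put the knob within 0.2° of the standoff's direction and the wedge's middle within about 1.3°.

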